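# Fit the drip bar and hang the slide rack over it

### The arm

A 7-joint arm with a two-finger parallel gripper is mounted at the origin on the work surface. World frame = base frame: x ahead of the robot, y to its left, z up, the work surface at z = 0. Lengths are in mm, angles in rad, forces in N, time in s.
With the tool pointing down it reaches from about 400 to 900 mm from the base axis. Payload 5.6 kg.
Tool frame: the origin (TCP) lies midway between the tips of the shut fingers; the grasp point (between the pads) lies 19 mm behind it; x points along the fingers, y is the direction in which the jaws open and shut, and the axes are right-handed (so a half turn about x gives the same grasp; the last joint's range is limited). The gripper opens to 92 mm and grips with 3 to 60 N. Pads are 20 mm wide; open, the fingers measure 128 mm over their backs; the gripper's body (75 mm by 189 mm) begins 69 mm behind the grasp point.
Start: joints at [1.228, 0.468, -0.012, 1.603, 0.006, 1.071, -0.056], TCP at [191.922, -621.027, 214.592] pointing down, gripper open.
Joint ranges: [-2.53, 2.53], [-0.31, 2.02], [-1.57, 1.55], [0.28, 2.44], [-1.29, 4.43], [0.15, 1.84], [-2.92, 2.92]. Speed limits (rad/s): [2.57, 2.57, 3.14, 3.14, 3.14, 3.14, 3.14].

### API

Orientations are given as a rotation vector (axis times angle).
In Python, from cell import robot, grip, kin, viewer gives the robot as it stands. Calls block until the motion is done:
- robot.movep(position, orientation): joint-space move of the TCP to a pose.
- robot.servo_line(position, feed=150, rotation=None): straight line of the TCP; rotation=None keeps the orientation; feed is the mean speed in mm/s.
- robot.goto_joints(angles): joint-space move.
- grip(opening, newtons=None): opening from 0.0 (shut) to 1.0 (fully open); newtons is the grip in N (None keeps the last); returns when the fingers have stopped.
- robot.hold(seconds).
- kin.ik(position, orientation): joint angles nearest the present ones, or None.
- robot.observe(): the state.
- viewer.read_camera(name): name is "scene" or "top"; returns the picture (420x560x3 uint8, red, green, blue); there is no depth.
- viewer.camera_info(name): a dict with "camera_matrix" (3x3 intrinsics, pixels), "R" (3x3) and "t" (3): a world point X has camera coordinates R X + t. Camera axes: x right, y down, z forward; pixel columns grow to the right and rows downward; lengths in mm; the calibration is good to about 2 mm. A picture is of the moment at which its call begins. camera_info takes no time and is no camera call.
A pose or a line that the arm cannot do raises robot.IKError and nothing moves.
- robot.job_done(): hands the job in, once; it reports no verdict.
Trained networks look in the newest picture that a camera, given by its name, has taken for a name from the list of things; names that differ only in an ending like _2 or _b are one class to them, and where a whole thing is asked for, a point or a joint stands for the part that bears it (a point fixed in the world has none). Each returns a list of dicts, best first, with "confidence" (0 to 1); they miss things now and then, are a little off and sometimes report something else, mostly with a low value. They report only what shows in the picture. A call takes as long as a camera call.
- viewer.silhouettes(name, camera): "mask" (420x560 bool, what is visible of it).
- viewer.pinpoint(name, camera): "at" ([x, y, z] in mm, in the coordinates of the camera as it stood for that picture, good to about 4 mm: a listed point, or the origin of a listed thing).
The state is a dict: "t": time; "joints": joint angles; "joint_velocities": joint speeds; "joint_torque": joint torques, N m; "tcp_pos": TCP position; "tcp_rot": TCP orientation; "contact_force": force on the tool from outside, world axes, zero at the start; "wrist_torque": the same for the moment, N m; "grip_width": opening from 0.0 (shut) to 1.0 (fully open).
Only numpy, scipy, OpenCV 4.12 (cv2) and the standard library are available. Lean on these libraries where they do the work, as an engineer would, in place of code of your own. Each camera call takes 0.05 s, during which the arm holds its last target.

### The job

Put the steel bar back into the two open slots of the drip stand and press it down past the spring catches until both ends sit fully home, then hang the saddle-shaped slide rack over the middle of the bar, straddling it, seated right down and level, and let go. Do it gently, without hammering or dropping anything, and leave the other things on the bench where they stand.

Things in the scene. Friction and masses are not known exactly. Their poses are not given: they have to be found in the camera images.
- bar_mid (a point): Centre of the loose drip bar: round steel rod 12 mm thick, 200 mm long along its y axis, with red end caps (18 mm thick, the last 8 mm at each end, so 184 mm lie between the caps). About 170 g. Either end may go either way. It starts lying level, its axis 42 mm above the bench, in two notched white supports on the blue tray; lift it straight up.
- bar_end_a (a point): Point on the bar's axis 80 mm from its centre along +y, the part that lies in a slot
- bar_end_b (a point): Point on the bar's axis 80 mm from its centre along -y, the part that lies in the other slot
- tray: Blue fixed tray 100 x 250 mm (y the long way, along the bar) with a 12 mm high rim, origin under its centre. The bar's white supports stand 60 mm either side of its centre, 14 mm wide along y, 44 mm across and 46 mm high; between them the bar is free all round down to the tray's floor.
- stand: Fixed drip stand: white base 110 x 220 mm; origin on the bench under the middle of the bar's place, y along the bar, z up. Its aluminium head has two uprights 80 mm either side along y (each 14 mm thick along y, 50 mm along x), each with an open-topped slot 14.5 mm wide, flared at the mouth. Slot mouths: 40 mm above the home bar's axis; dark cross-beam, 12 mm wide: 60 to 70 mm below it.
- seat_a (a joint): Yellow feeler pad in the floor of the +y slot: 0 m when up, 0.004 m when that end of the bar is home. The head's height is set anew each time and is not reported: the home bar's axis is 102 to 152 mm above the bench, level. Find it by touch (or sight). The stand takes 45 N at most, knocks included: near contact go slowly (15 mm/s).
- seat_b (a joint): The same in the -y slot. In each slot a red round spring catch stands 5 mm in from the +x wall: the bar stops on it 17 to 20 mm above home, and each end needs a push of about 3 to 12 N to snap past; the catch then holds it. One end may snap in first, or neither; a push down on the bar just inside an upright (about 50 mm from the middle) snaps that end home.
- rack_grip (a point): Centre of the black grip fin on top of the slide rack: 12 mm thick along x, 60 mm long along y, 44 mm high; the ridge's flat top, 24 mm wide, is 22 mm below this point. Either way round will do. The rack starts standing on its two lower edges, so this point is 120 mm above the bench.
- rack_throat (a point): Point on the rack where the bar's axis lies when the rack is fully seated: 34 mm below the fin's centre, inside a downward-open channel 15.5 mm wide and 17 mm deep under the ridge, which widens below into the wings. Axes as the rack's.
- bar: The drip bar (its origin at its centre, y along it)
- rack: The slide rack: a steel saddle (upside-down V, ridge along y, 90 mm long, 142 mm high with its fin, 70 mm wide at the feet, about 280 g) with glass slides on its two wings. Origin midway between its feet, z up.
- bottle: Bystander: reagent bottle 60 mm across, 150 mm high, origin under its centre
- beaker: Bystander: glass beaker 72 mm across, 90 mm high, origin under its centre
- jar: Bystander: amber jar with a white lid, 56 mm across, 75 mm high, origin under its centre
- slidebox: Bystander: orange slide box 85 x 100 x 32 mm, origin under its centre
- brush: Bystander: small brush 160 mm long, lying on the bench, origin on the underside
- tipbox: Bystander: blue pipette-tip box with a clear lid, 80 x 115 x 80 mm, origin under its centre

How it is judged:
By the outcome, as a careful person would: the job done as asked, in the order asked, and still so for the second after the job is handed in, with the robot touching nothing.
It also fails if it takes over 72 s, if anything falls off the work surface, if the arm or the gripper's body presses on something with over 40 N, if the wrist force passes 120 N, or if a joint passes its speed limit or range.

## Working session

There is one attempt and no reset: what is moved stays moved. The work goes in short steps, each a Python script; the robot and the scene stay as the last script left them, time stands still between calls to the robot, and variables do not carry over. Pictures are saved under pics/ and viewed, and the job is handed in when it is done.

```bash
ls; mkdir -p pics
python3 - <<'E'
from cell import robot, grip, kin, viewer
import cv2, numpy as np
for n in ("scene","top"):
    im=viewer.read_camera(n); cv2.imwrite(f"pics/{n}0.png",im[:,:,::-1])
    ci=viewer.camera_info(n); R=np.array(ci["R"]);t=np.array(ci["t"]); print(n,"cam at",-R.T@t, "fwd",R[2])
    for k in ("bar_mid","bar_end_a","tray","stand","seat_a","rack_grip","rack_throat","rack","bottle","beaker","jar","slidebox","brush","tipbox"):
        for d in viewer.pinpoint(k,n)[:3]:
            print(k,round(d["confidence"],2),np.round(R.T@(np.array(d["at"])-t),1))
s=robot.observe();print(s)
E
```

```text
pics
scene cam at [1039.15853675 -156.27811856  763.8387925 ] fwd [-0.57908359  0.19672161 -0.79117811]
bar_mid 0.83 [ 485.5 -319.8   41. ]
bar_end_a 0.9 [ 406.4 -340.3   40.5]
bar_end_a 0.79 [ 560.3 -310.5   45.5]
bar_end_a 0.3 [7.736e+02 4.380e+01 7.000e-01]
tray 0.63 [ 493.8 -323.9    4.8]
tray 0.22 [461.5 312.2  87.9]
stand 0.91 [604.6  -7.9  -3.5]
stand 0.72 [ 488.3 -324.2    4.5]Traceback (most recent call last):
  File "<stdin>", line 7, in <module>
ValueError: it knows: bar, bar_end, bar_mid, beaker, bottle, brush, jar, rack, rack_grip, rack_throat, slidebox, stand, tipbox, tray
```

Run:
```python
from cell import robot, grip, kin, viewer
import cv2, numpy as np
for n in ("scene","top"):
    im=viewer.read_camera(n); cv2.imwrite(f"pics/{n}1.png",im[:,:,::-1])
    ci=viewer.camera_info(n); R=np.array(ci["R"]);t=np.array(ci["t"]); print(n,"cam at",-R.T@t, "fwd",R[2])
    ks=("rack_grip","rack_throat","rack","bottle","beaker","jar","slidebox","brush","tipbox")
    if n=="top": ks=("bar_mid","bar_end","tray","stand","rack_grip","rack_throat","rack","tipbox","bottle")
    for k in ks:
        for d in viewer.pinpoint(k,n)[:3]:
            print(k,round(d["confidence"],2),np.round(R.T@(np.array(d["at"])-t),1))
s=robot.observe();print({k:np.round(v,3) for k,v in s.items()})
```

```text
scene cam at [1039.15853675 -156.27811856  763.8387925 ] fwd [-0.57908359  0.19672161 -0.79117811]
rack_grip 0.57 [462.2 312.9 121.6]
rack_throat 0.75 [458.2 315.   86.1]
rack 0.78 [462.  311.6   1. ]
bottle 0.67 [786.2 178.2   4. ]
bottle 0.23 [ 740.2 -258.8    2.1]
beaker 0.92 [774.   41.9   1.2]
beaker 0.18 [ 485.6 -323.    39.7]
jar 0.85 [ 785.2 -129.6    1.7]
slidebox 0.64 [357.6 121.    3.9]
brush 0.75 [ 366.1 -100.6    5.2]
tipbox 0.7 [ 737.5 -261.4    2.2]
top cam at [ 396.14380945   22.45497181 1066.60850456] fwd [ 0.18520052 -0.01675539 -0.9825579 ]
bar_mid 0.93 [ 483.3 -320.5   43.8]
bar_end 0.71 [ 559.5 -303.6   45. ]
bar_end 0.57 [ 407.5 -340.7   41.2]
tray 0.92 [ 4.919e+02 -3.275e+02 -1.000e-01]
stand 0.86 [606.6  -7.6   4.9]
rack_grip 0.74 [461.7 313.6 120.2]
rack_throat 0.73 [460.9 319.6  85.3]
rack 0.89 [461.2 315.6  -3.2]
tipbox 0.69 [ 738.5 -256.8   -3.9]
tipbox 0.63 [464.1 316.   -6.7]
tipbox 0.43 [ 484.8 -321.1   44.5]
bottle 0.57 [7.884e+02 1.786e+02 4.000e-01]
bottle 0.53 [ 739.8 -262.7   -4.6]
{'t': np.float64(1.25), 'joints': array([ 1.228,  0.467, -0.012,  1.603,  0.006,  1.071, -0.056]), 'joint_velocities': array([ 0.001,  0.001,  0.001, -0.   ,  0.001,  0.001,  0.   ]), 'joint_torque': array([-0.0000e+00, -5.2042e+01, -1.2000e-02, -2.4405e+01, -5.7000e-02,
        1.2000e-02,  0.0000e+00]), 'tcp_pos': array([ 191.902, -621.02 ,  214.605]), 'tcp_rot': array([ 2.06 ,  0.311, -2.06 ]), 'contact_force': array([-0.162, -0.604, -0.246]), 'wrist_torque': array([0.06 , 0.026, 0.021]), 'grip_width': np.float64(1.002)}
```

View pics/scene0.png

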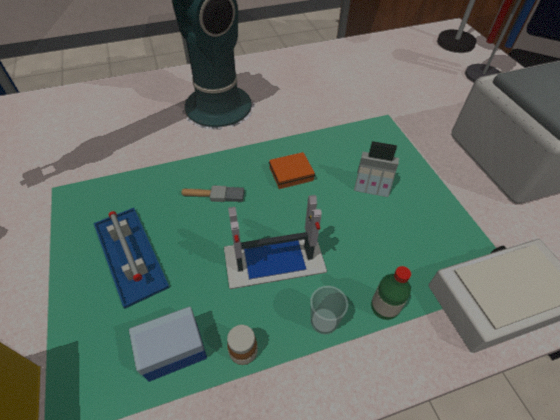

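```bash
ls pics
```

```text
scene0.png
scene1.png
top1.png
```

The scene picture shows the tray and bar at about (130,250), the stand at (273,240), the rack at (378,170), and the bystanders around the edges. Next I'll crop in for detail.

Run:
```python
import cv2
a=cv2.imread("pics/top1.png");cv2.imwrite("pics/top1b.png",cv2.resize(a,(800,600),interpolation=cv2.INTER_CUBIC))
s=cv2.imread("pics/scene1.png")
cv2.imwrite("pics/scene_stand.png",cv2.resize(s[180:300,210:350],None,fx=5,fy=5,interpolation=cv2.INTER_CUBIC))
```

```text
(no output)
```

View pics/top1b.png

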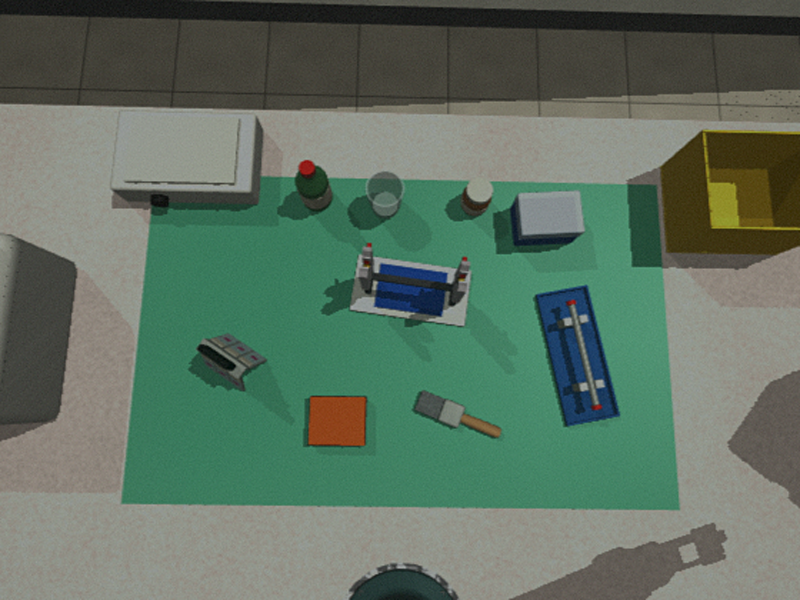

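View pics/scene_stand.png

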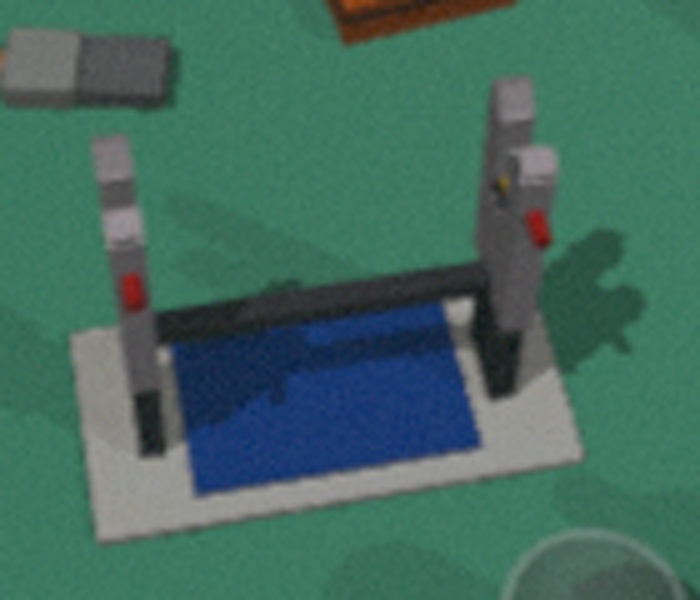

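Run:
```python
import cv2
a=cv2.imread("pics/top1.png")
cv2.imwrite("pics/top_stand.png",cv2.resize(a[160:240,235:345],None,fx=7,fy=7,interpolation=cv2.INTER_CUBIC))
cv2.imwrite("pics/top_rack.png",cv2.resize(a[220:290,120:200],None,fx=7,fy=7,interpolation=cv2.INTER_CUBIC))
cv2.imwrite("pics/top_bar.png",cv2.resize(a[190:310,365:445],None,fx=5,fy=5,interpolation=cv2.INTER_CUBIC))
s=cv2.imread("pics/scene1.png")
cv2.imwrite("pics/scene_rack.png",cv2.resize(s[130:210,340:420],None,fx=7,fy=7,interpolation=cv2.INTER_CUBIC))
```

```text
(no output)
```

View pics/top_stand.png

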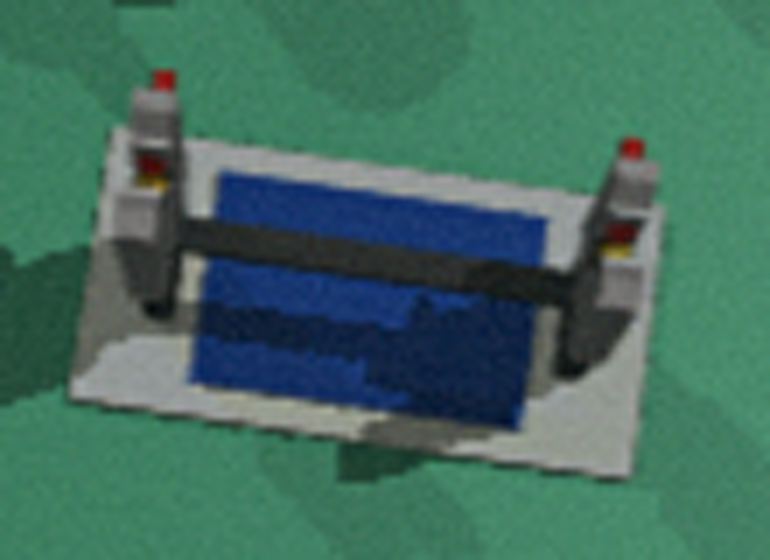

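View pics/top_rack.png

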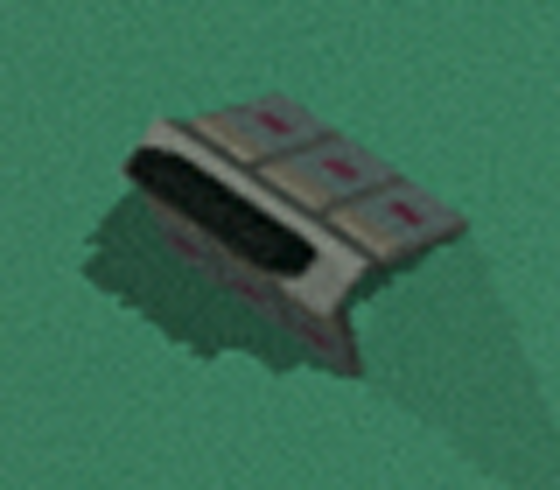

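View pics/scene_rack.png

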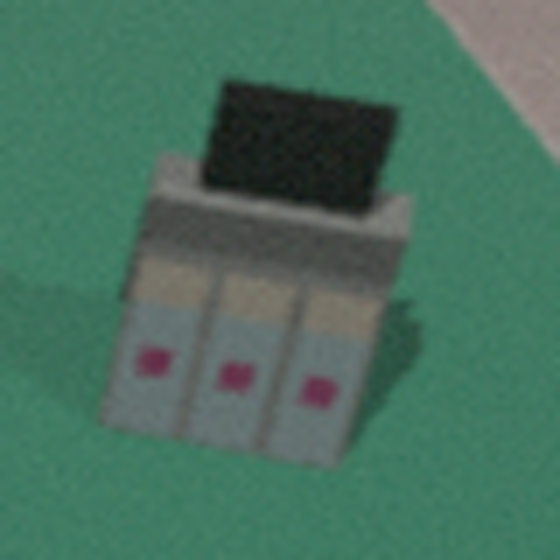

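View pics/top_bar.png

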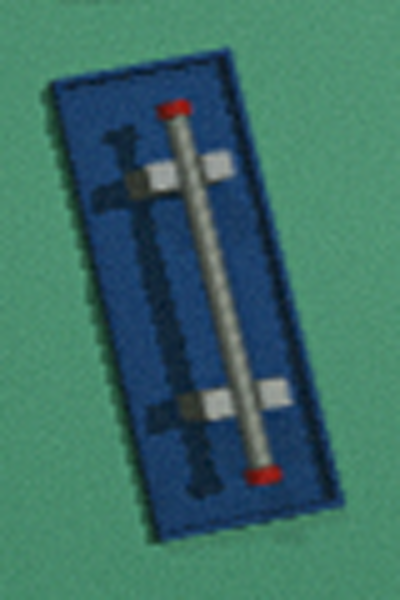

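```bash
cat > fit.py <<'E'
import numpy as np, json, cv2
from scipy.optimize import least_squares
from cell import viewer
cam={}
for n in("scene","top"):
    c=viewer.camera_info(n); cam[n]=tuple(np.array(c[k],float) for k in("camera_matrix","R","t"))
def proj(n,P):
    K,R,t=cam[n]; q=(np.atleast_2d(P)@R.T+t)@K.T; return q[:,:2]/q[:,2:]
def uncrop(p,off,s): return (np.array(p,float)+.5)/s-.5+np.array(off)
def ray(n,uv,z):
    K,R,t=cam[n]; d=R.T@np.linalg.solve(K,[uv[0],uv[1],1]); o=-R.T@t; return o+d*(z-o[2])/d[2]
def tf(x,y,a,P):
    c,s=np.cos(a),np.sin(a);P=np.array(P,float); return np.c_[c*P[:,0]-s*P[:,1]+x,s*P[:,0]+c*P[:,1]+y,P[:,2]]
E
cat > m1.py <<'E'
from fit import *
ts=((235,160),7); ss=((210,180),5)
# (cam, px, x,y, kind)
S=[("top",(115,128),55,110,'b'),("top",(663,207),55,-110,'b'),("top",(70,400),-55,110,'0'),("top",(630,478),-55,-110,'0'),
("top",(137,88),25,87,'h'),("top",(180,90),25,73,'h'),("top",(113,235),-25,87,'h'),("top",(157,237),-25,73,'h'),
("top",(617,160),25,-73,'h'),("top",(660,162),25,-87,'h'),("top",(597,303),-25,-73,'h'),("top",(640,308),-25,-87,'h'),
("top",(185,235),0,73,'c'),("top",(565,285),0,-73,'c'),
("scene",(100,543),55,-110,'0'),("scene",(583,460),55,110,'0'),("scene",(72,335),-55,-110,'b'),
("scene",(107,244),25,-87,'h'),("scene",(144,241),25,-73,'h'),("scene",(93,138),-25,-87,'h'),("scene",(130,136),-25,-73,'h'),
("scene",(515,179),25,73,'h'),("scene",(556,176),25,87,'h'),("scene",(497,78),-25,73,'h'),("scene",(531,78),-25,87,'h')]
def res(p,full=False):
    x,y,a,H,b=p;r=[]
    for n,px,X,Y,k in S:
        z={'b':b,'0':0,'h':H+40,'c':H-60}[k]
        r.append(proj(n,tf(x,y,a,[[X,Y,z]]))[0]-uncrop(px,*(ts if n=="top" else ss)))
    return np.array(r) if full else np.ravel(r)
o=least_squares(res,[605,-8,-.1,125,10],loss="soft_l1"); print("stand",np.round(o.x,3)); print(np.round(res(o.x,True),1).tolist())
P=o.x
np.save("stand.npy",P)
# bar
for n in("top","scene"):
    im=cv2.imread(f"pics/{n}1.png").astype(int);b,g,r=im[...,0],im[...,1],im[...,2]
    m=((r>110)&(g<70)&(b<70)).astype(np.uint8)
    N,L,st,ce=cv2.connectedComponentsWithStats(m)
    for i in range(1,N):
        q=ray(n,ce[i],42)
        if st[i,4]>5 and q[1]<-200 and q[0]<650: print(n,"cap",st[i,4],np.round(ce[i],1),np.round(q,1))
# rack
tr=((120,220),7); sr=((340,130),7)
Rk=[("scene",(225,80),-6,-30,142),("scene",(400,107),-6,30,142),("scene",(203,186),6,-30,98),("scene",(362,213),6,30,98),
("scene",(150,195),12,-45,98),("scene",(408,238),12,45,98),("scene",(100,425),35,-45,0),("scene",(340,466),35,45,0),("scene",(158,153),-12,-45,98),("scene",(412,197),-12,45,98),
("top",(168,120),12,45,98),("top",(375,262),12,-45,98),("top",(280,92),35,45,0),("top",(468,222),35,-45,0),("top",(332,318),-12,-45,98)]
def rr(p,full=False):
    r=[proj(n,tf(*p,[[X,Y,Z]]))[0]-uncrop(px,*(tr if n=="top" else sr)) for n,px,X,Y,Z in Rk]
    return np.array(r) if full else np.ravel(r)
o=least_squares(rr,[461,314,-.4],loss="soft_l1");print("rack",np.round(o.x,3));print(np.round(rr(o.x,True),1).tolist())
E
python3 m1.py
```

```text
stand [ 6.03831e+02 -8.71200e+00 -1.29000e-01  1.42422e+02  4.69300e+00]
[[-0.0, -0.2], [0.7, 0.1], [0.1, 0.2], [0.2, 0.8], [0.1, -0.1], [-0.0, 0.5], [0.1, -0.1], [-0.1, 0.5], [0.3, -0.4], [0.2, 0.2], [0.4, 0.3], [0.4, 0.5], [-0.9, -0.3], [1.8, 0.8], [0.2, 1.3], [0.7, 1.3], [-0.0, 0.2], [0.5, -0.2], [0.6, -0.7], [0.2, 0.5], [-0.1, -0.2], [2.1, 0.2], [1.0, -0.3], [-0.6, 0.8], [-0.6, -0.1]]
top cap 12 [400.1 211.2] [ 579.6 -304.8   42. ]
top cap 14 [418.  284.5] [ 390.5 -343.3   42. ]
scene cap 10 [110.7 212.8] [ 382.3 -346.3   42. ]
scene cap 20 [135.8 275.7] [ 572.7 -307.4   42. ]
rack [460.836 314.334  -0.556]
[[-0.2, -0.5], [0.0, -0.3], [-1.1, 1.0], [0.7, 1.3], [0.2, 0.4], [0.2, 0.4], [-0.3, 0.4], [-0.2, 0.7], [-0.0, -0.1], [0.0, -0.4], [-1.1, -0.0], [-0.4, -0.1], [-0.0, 0.7], [0.6, 0.4], [-0.2, 0.3]]
```

```bash
cat > h.py <<'E'
import numpy as np, cv2
from scipy.spatial.transform import Rotation as Ro
from cell import robot, grip, kin, viewer
from fit import proj, ray, uncrop, tf
def rotv(a):  # tool x down, tool y at angle a
    x=np.array([0,0,-1.]);y=np.array([np.cos(a),np.sin(a),0]);return Ro.from_matrix(np.c_[x,y,np.cross(x,y)]).as_rotvec()
def best(p,a):
    q0=np.array(robot.observe()["joints"]);c=[]
    for k in(-1,0,1):
        for aa in (a+k*np.pi,):
            q=kin.ik(list(p),list(rotv(aa)))
            if q is not None: c.append((np.abs(np.array(q)-q0).max(),aa,np.array(q)))
    c.sort(key=lambda t:t[0]); return c
def st(msg=""):
    s=robot.observe();print(msg,"t%.2f"%s["t"],"tcp",np.round(s["tcp_pos"],1),"F",np.round(s["contact_force"],1),"M",np.round(s["wrist_torque"],2),"g%.3f"%s["grip_width"]);return s
def pic(n,name):
    im=viewer.read_camera(n);cv2.imwrite(f"pics/{name}.png",im[:,:,::-1]);return im
E
python3 - <<'E'
from h import *
print(Ro.from_rotvec(robot.observe()["tcp_rot"]).as_matrix().round(2))
for p,a in (((484,-323.5,120),1.772),((484,-323.5,23),1.772),((604,-9,250),-.129),((604,-9,123),-.129),((461,314,101),-.556),((461,314,300),-.556),((604,-9,300),-.129)):
    for c in best(p,a): print(p,round(c[1],2),round(c[0],2),c[2].round(2))
E
```

```text
[[-0.    0.3  -0.96]
 [-0.   -0.96 -0.3 ]
 [-1.    0.    0.  ]]
(484, -323.5, 120) -1.37 0.85 [ 0.63  0.47 -0.12  1.84  0.07  0.83 -0.9 ]
(484, -323.5, 120) 4.91 0.85 [ 0.63  0.47 -0.12  1.84  0.07  0.83 -0.9 ]
(484, -323.5, 120) 1.77 1.97 [ 1.06  0.59 -0.7   1.81  0.47  0.91  1.92]
(484, -323.5, 23) -1.37 0.86 [ 0.61  0.62 -0.1   1.88  0.09  0.64 -0.92]
(484, -323.5, 23) 4.91 0.86 [ 0.61  0.62 -0.1   1.88  0.09  0.64 -0.92]
(484, -323.5, 23) 1.77 1.87 [ 1.01  0.72 -0.63  1.86  0.6   0.76  1.81]
(604, -9, 250) -0.13 0.77 [ 0.46  0.45 -0.66  1.65  0.3   1.15 -0.41]
(604, -9, 250) -3.27 2.44 [ 0.8   0.76 -1.32  1.63  0.75  1.36  2.38]
(604, -9, 250) 3.01 2.44 [ 0.8   0.76 -1.32  1.63  0.75  1.36  2.38]
(604, -9, 123) -0.13 0.81 [ 0.41  0.59 -0.61  1.76  0.41  0.92 -0.5 ]
(604, -9, 123) -3.27 2.28 [ 0.79  0.99 -1.33  1.74  1.01  1.28  2.22]
(604, -9, 123) 3.01 2.28 [ 0.79  0.99 -1.33  1.74  1.01  1.28  2.22]
(461, 314, 101) 2.59 1.31 [ 0.14  0.79 -1.11  1.87  0.83  1.04  1.26]
(461, 314, 101) -3.7 1.31 [ 0.14  0.79 -1.11  1.87  0.83  1.04  1.26]
(461, 314, 101) -0.56 1.58 [-0.1   0.59 -0.72  1.88  0.5   0.86 -1.64]
(461, 314, 300) -0.56 1.43 [ 0.06  0.38 -0.92  1.69  0.32  1.23 -1.49]
(461, 314, 300) -3.7 1.5 [ 0.26  0.58 -1.31  1.68  0.58  1.34  1.44]
(461, 314, 300) 2.59 1.5 [ 0.26  0.58 -1.31  1.68  0.58  1.34  1.44]
(604, -9, 300) -0.13 0.76 [ 0.46  0.41 -0.67  1.59  0.26  1.24 -0.39]
(604, -9, 300) -3.27 2.5 [ 0.8   0.69 -1.32  1.57  0.67  1.41  2.44]
(604, -9, 300) 3.01 2.5 [ 0.8   0.69 -1.32  1.57  0.67  1.41  2.44]
```

```bash
python3 - <<'E'
from h import *
a=1.772-np.pi
robot.movep([484,-323.5,110],list(rotv(a))); grip(0.5,40); st("above")
robot.servo_line([484,-323.5,23],feed=80); st("down")
pic("top","pre_t"); pic("scene","pre_s")
E
python3 - <<'E'
import cv2,numpy as np
a=cv2.imread("pics/pre_t.png")[180:310,350:460];b=cv2.imread("pics/pre_s.png")[180:310,80:190]
cv2.imwrite("pics/pre.png",cv2.resize(np.hstack([a,b]),None,fx=3.6,fy=3.6,interpolation=cv2.INTER_CUBIC))
E
```

```text
above t3.64 tcp [ 484.1 -323.5  110. ] F [ 0.4 -0.5  0.5] M [-0. -0. -0.] g0.498
down t4.88 tcp [ 484.4 -323.7   23.5] F [ 0.4 -0.2 -0.6] M [-0.03 -0.03  0.03] g0.501
```

View pics/pre.png

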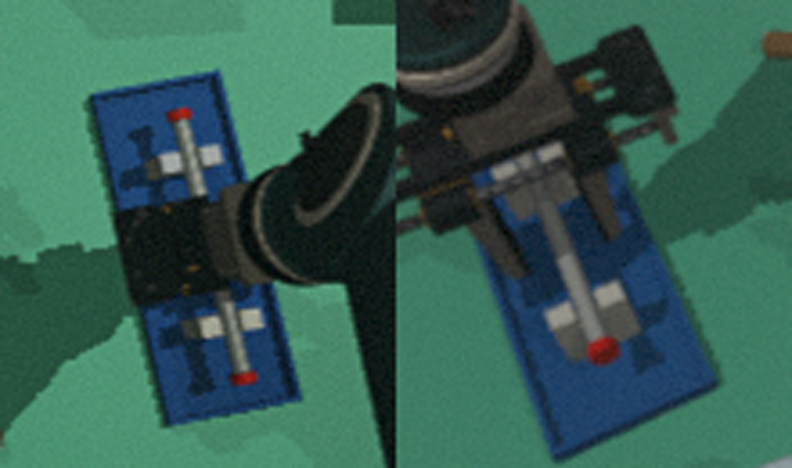

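The fingers straddle the bar roughly centred: fingertips at (515,270) and (612,235), bar at about (568,255). Now closing and lifting.

```bash
python3 - <<'E'
from h import *
grip(0.0,8); st("closed"); grip(0.0,60); st("60")
robot.servo_line([484,-323.5,110],feed=80); st("up")
a=-.129
robot.movep([604,-9,270],list(rotv(a))); st("over stand")
pic("top","ov_t"); pic("scene","ov_s")
E
python3 - <<'E'
import cv2,numpy as np
a=cv2.imread("pics/ov_t.png")[140:250,220:360];b=cv2.imread("pics/ov_s.png")[150:290,200:340]
cv2.imwrite("pics/ov_tb.png",cv2.resize(a,None,fx=5,fy=5,interpolation=cv2.INTER_CUBIC))
cv2.imwrite("pics/ov_sb.png",cv2.resize(b,None,fx=4,fy=4,interpolation=cv2.INTER_CUBIC))
E
```

```text
closed t5.59 tcp [ 484.  -323.5   23. ] F [ 0.1 -0.1  0.3] M [ 0.03  0.08 -0.01] g0.124
60 t5.81 tcp [ 484.  -323.5   23. ] F [-1.1  0.8  0.6] M [-0.    0.01  0.  ] g0.112
up t7.05 tcp [ 483.6 -323.3  109.4] F [ 0.2 -0.2 -2.5] M [0.03 0.04 0.03] g0.110
over stand t8.44 tcp [603.6 -11.2 269. ] F [-0.9 -0.4 -2.3] M [-0.04 -0.08  0.02] g0.112
```

View pics/ov_tb.png

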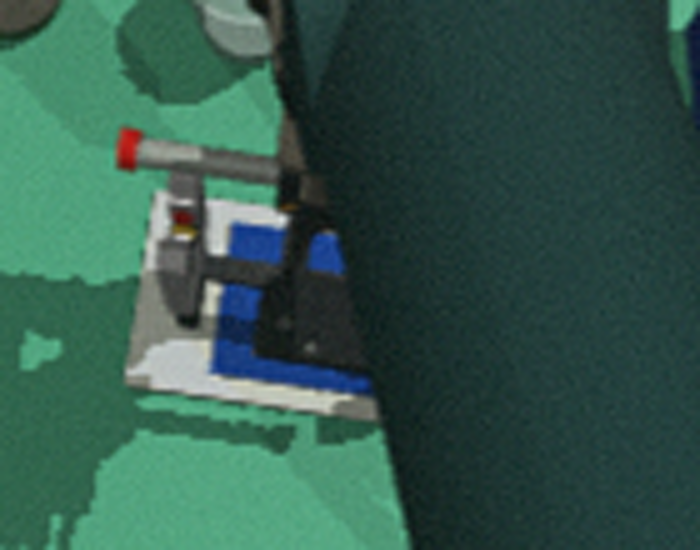

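View pics/ov_sb.png

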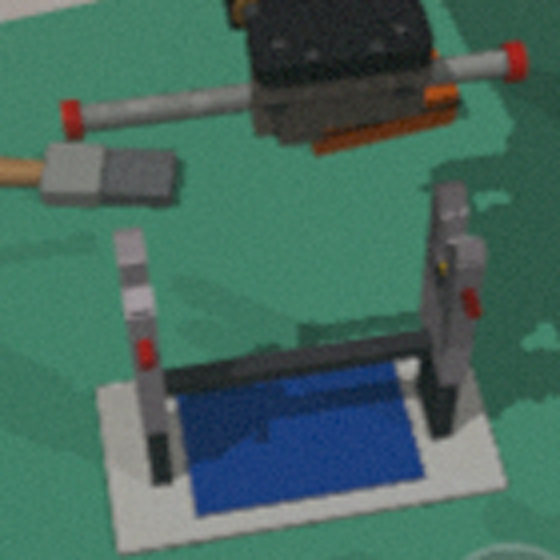

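Run:
```python
from h import *
s=st()
P=np.load("stand.npy")
for n in("scene","top"):
    im=cv2.imread(f"pics/ov_{'s' if n=='scene' else 't'}.png").astype(int);b,g,r=im[...,0],im[...,1],im[...,2]
    m=((r>90)&(r>2*g)&(r>2*b)).astype(np.uint8)
    N,L,sa,ce=cv2.connectedComponentsWithStats(m)
    z=288
    for i in range(1,N):
        q=ray(n,ce[i],z); d=q[:2]-[603.6,-11.2]; c,sn=np.cos(-.129),np.sin(-.129)
        if sa[i,4]>8: print(n,sa[i,4],ce[i].round(1),q.round(1),"local",np.round([c*d[0]+sn*d[1],-sn*d[0]+c*d[1]],1))
```

```text
t8.54 tcp [603.6 -11.  269. ] F [ 0.1 -0.6 -2. ] M [ 0.   -0.05  0.  ] g0.113
scene 37 [328.6 164.2] [613.   86.8 288. ] local [-3.3 98.4]
scene 21 [309.7 173. ] [622.5  47.5 288. ] local [11.2 60.6]
scene 32 [217.7 179. ] [ 587.5 -105.4  288. ] local [ -3.8 -95.5]
scene 11 [317.6 224.9] [729.1  18.6 288. ] local [120.7  45.7]
scene 23 [236.2 237.8] [ 713.3 -106.6  288. ] local [121.1 -80.4]
scene 182 [402.6 273.7] [845.2  99.9 288. ] local [225.3 141.3]
top 92 [214.2 117. ] [727.3 154.6 288. ] local [101.3 180.3]
top 26 [245.3 169.1] [616.5  86.5 288. ] local [ 0.3 98.6]
top 1232 [235.6 294.2] [368.4  96.9 288. ] local [-247.1   77. ]
```

```bash
python3 - <<'E'
from h import *
robot.servo_line([603.6,-10.7,182],feed=60); robot.hold(.3); s=st("low")
M=Ro.from_rotvec(s["tcp_rot"]).as_matrix(); print(M.round(4).tolist(), "yaw",np.arctan2(M[1,1],M[0,1]))
pic("top","lo_t"); pic("scene","lo_s")
E
python3 - <<'E'
import cv2,numpy as np
a=cv2.imread("pics/lo_t.png")[140:250,220:320];b=cv2.imread("pics/lo_s.png")[160:280,210:340]
cv2.imwrite("pics/lo_tb.png",cv2.resize(a,None,fx=5,fy=5,interpolation=cv2.INTER_CUBIC))
cv2.imwrite("pics/lo_sb.png",cv2.resize(b,None,fx=5,fy=5,interpolation=cv2.INTER_CUBIC))
E
```

```text
low t10.46 tcp [603.7 -10.7 182.1] F [ 0.9 -0.3 -1.6] M [-0.04 -0.06  0.  ] g0.111
[[0.0003, 0.9917, -0.1286], [-0.0, -0.1286, -0.9917], [-1.0, 0.0003, 0.0]] yaw -0.12899710467753553
```

View pics/lo_tb.png

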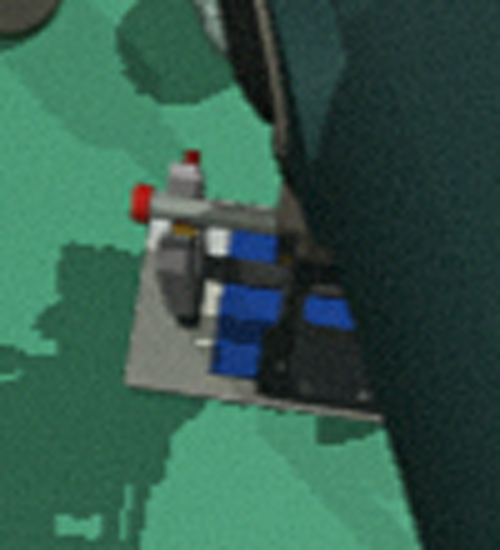

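View pics/lo_sb.png

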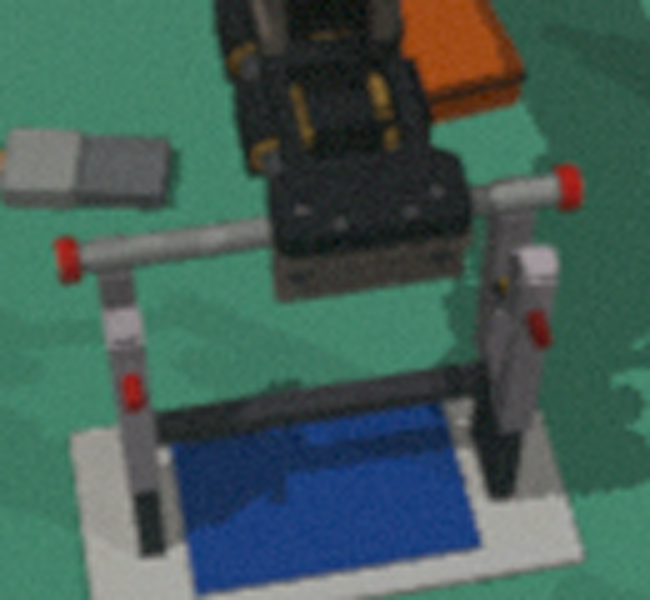

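```bash
cat > m2.py <<'E'
from h import *
from scipy.optimize import least_squares
import sys
tag=sys.argv[1]; zb=float(sys.argv[2])
src=open("m1.py").read().split("def res")[0]; exec(src)
H=float(sys.argv[3]) if len(sys.argv)>3 else 142.4
for n in("scene","top"):
    pts=[p for p in S if p[0]==n and p[4]=='h']
    f=lambda p:np.ravel([proj(n,tf(*p,[[X,Y,H+40]]))[0]-uncrop(px,*(ts if n=="top" else ss)) for _,px,X,Y,k in pts])
    o=least_squares(f,[604,-9,-.129],loss="soft_l1"); x,y,a=o.x; print(n,"stand",o.x.round(3),"rms",np.sqrt(np.mean(f(o.x)**2)).round(2))
    im=cv2.imread(f"pics/{tag}_{n[0]}.png").astype(int);b,g,r=im[...,0],im[...,1],im[...,2]
    m=((r>90)&(r>2*g)&(r>2*b)).astype(np.uint8)
    N,L,sa,ce=cv2.connectedComponentsWithStats(m)
    for i in range(1,N):
        q=ray(n,ce[i],zb); d=q[:2]-[x,y]; c,sn=np.cos(a),np.sin(a)
        l=np.array([c*d[0]+sn*d[1],-sn*d[0]+c*d[1]])
        if sa[i,4]>8 and abs(l[0])<30 and 70<abs(l[1])<120: print("  cap",sa[i,4],q.round(1),"local",l.round(1))
E
python3 m2.py lo 201; python3 m2.py ov 288; python3 m2.py lo 201 138
```

```text
scene stand [ 6.03693e+02 -9.34400e+00 -1.32000e-01] rms 0.67
  cap 31 [612.9  87.  201. ] local [-3.6 96.7]
  cap 28 [ 588.2 -105.1  201. ] local [ -2.8 -96.9]
top stand [ 6.04273e+02 -8.34000e+00 -1.29000e-01] rms 0.25
  cap 20 [616.3  86.8 201. ] local [-0.4 95.9]
scene stand [ 6.03693e+02 -9.34400e+00 -1.32000e-01] rms 0.67
  cap 37 [613.   86.8 288. ] local [-3.4 96.5]
  cap 32 [ 587.5 -105.4  288. ] local [ -3.4 -97.4]
top stand [ 6.04273e+02 -8.34000e+00 -1.29000e-01] rms 0.25
  cap 26 [616.5  86.5 288. ] local [-0.1 95.6]
scene stand [ 6.00384e+02 -8.48300e+00 -1.32000e-01] rms 0.7
  cap 31 [612.9  87.  201. ] local [-0.2 96.3]
  cap 28 [ 588.2 -105.1  201. ] local [  0.6 -97.4]
top stand [ 6.05294e+02 -8.49400e+00 -1.29000e-01] rms 0.22
  cap 20 [616.3  86.8 201. ] local [-1.4 95.9]
```

```bash
cat >> h.py <<'E'
def down(xy,z0,z1,step,feed,lim,base,verbose=True):
    z=z0
    while z>z1+1e-6:
        z=max(z-step,z1); robot.servo_line([xy[0],xy[1],z],feed=feed)
        s=robot.observe();d=np.array(s["contact_force"])-base
        if verbose: print("cmd %.1f"%z,"tcp",np.round(s["tcp_pos"],2),"dF",np.round(d,1),"M",np.round(s["wrist_torque"],2),"t%.2f"%s["t"])
        if np.linalg.norm(d)>lim: print("STOP"); break
    return z
E
python3 - <<'E'
from h import *
base=np.array([0.3,-.4,-2.])
robot.servo_line([604,-10.6,176],feed=30)
z=down((604,-10.6),176,120,2.5,15,6,base); st()
E
```

```text
cmd 173.5 tcp [603.93 -10.61 173.39] dF [-1.   0.8  0.5] M [-0.01 -0.04  0.04] t11.22
cmd 171.0 tcp [603.91 -10.57 170.86] dF [-0.6 -0.   0.3] M [-0.02 -0.04 -0.03] t11.54
cmd 168.5 tcp [603.92 -10.62 168.35] dF [-0.8  0.2  1.2] M [-0.02 -0.1   0.04] t11.86
cmd 166.0 tcp [603.92 -10.6  165.85] dF [-0.3  0.4 -0.6] M [ 0.02 -0.07  0.03] t12.18
cmd 163.5 tcp [603.92 -10.62 163.35] dF [-0.4  1.7  0. ] M [-0.1  -0.01  0.02] t12.49
cmd 161.0 tcp [603.93 -10.62 160.88] dF [-0.1  0.8  0.8] M [-0.04 -0.08 -0.06] t12.81
cmd 158.5 tcp [603.93 -10.6  158.36] dF [ 0.9 -0.  -0.5] M [-0.03 -0.08  0.01] t13.12
cmd 156.0 tcp [603.91 -10.61 155.86] dF [-0.4  0.3  0.2] M [-0.09 -0.07  0.  ] t13.44
cmd 153.5 tcp [603.88 -10.57 153.34] dF [-0.2 -0.3 -0.1] M [-0.01 -0.09  0.01] t13.76
cmd 151.0 tcp [603.92 -10.63 150.86] dF [-1.   0.9  0.5] M [ 0.   -0.03  0.02] t14.07
cmd 148.5 tcp [603.88 -10.64 148.35] dF [-0.1  0.5  0.4] M [-0.   -0.08 -0.06] t14.39
cmd 146.0 tcp [603.89 -10.58 145.84] dF [-0.4  0.2  0.1] M [-0.01 -0.1   0.02] t14.71
cmd 143.5 tcp [603.35 -10.36 143.49] dF [-4.6  0.8  4.6] M [0.1  0.77 0.02] t15.03
STOP
 t15.03 tcp [603.4 -10.4 143.5] F [-4.3  0.4  2.6] M [0.1  0.77 0.02] g0.115
```

Run:
```python
from h import *
base=np.array([0.3,-.4,-2.])
z=down((603.7,-10.5),143.5,136,1,12,30,base); st()
```

```text
cmd 142.5 tcp [603.36 -10.36 142.58] dF [-4.8  1.2  6. ] M [0.18 0.9  0.04] t15.28
cmd 141.5 tcp [603.37 -10.38 141.4 ] dF [-5.1  0.6  5.4] M [0.25 0.98 0.05] t15.53
cmd 140.5 tcp [603.38 -10.37 140.29] dF [-5.1  0.5  5.1] M [0.42 0.91 0.04] t15.78
cmd 139.5 tcp [603.38 -10.35 139.25] dF [-5.1  1.7  3.6] M [0.5  0.99 0.05] t16.02
cmd 138.5 tcp [603.4  -10.32 138.18] dF [-4.7  0.9  4.4] M [0.53 0.96 0.07] t16.27
cmd 137.5 tcp [603.41 -10.28 137.19] dF [-5.6  1.4  3.4] M [0.64 0.96 0.1 ] t16.52
cmd 136.5 tcp [603.38 -10.33 136.04] dF [-5.1  1.4  2. ] M [ 0.69  0.86 -0.02] t16.77
cmd 136.0 tcp [603.43 -10.31 135.85] dF [-6.   2.6  2.5] M [0.66 0.97 0.05] t17.02
 t17.02 tcp [603.4 -10.3 135.9] F [-5.7  2.2  0.5] M [0.66 0.97 0.05] g0.109
```

```bash
cat > crop.py <<'E'
import cv2,sys
t=sys.argv[1]
for n,(r0,r1,c0,c1) in(("s",(165,285,205,340)),):
    a=cv2.imread(f"pics/{t}_{n}.png")[r0:r1,c0:c1];cv2.imwrite(f"pics/{t}_{n}b.png",cv2.resize(a,None,fx=5,fy=5,interpolation=cv2.INTER_CUBIC))
E
python3 -c "
from h import *
pic('scene','c1_s');pic('top','c1_t')"; python3 crop.py c1
```

```text
(no output)
```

View pics/c1_sb.png

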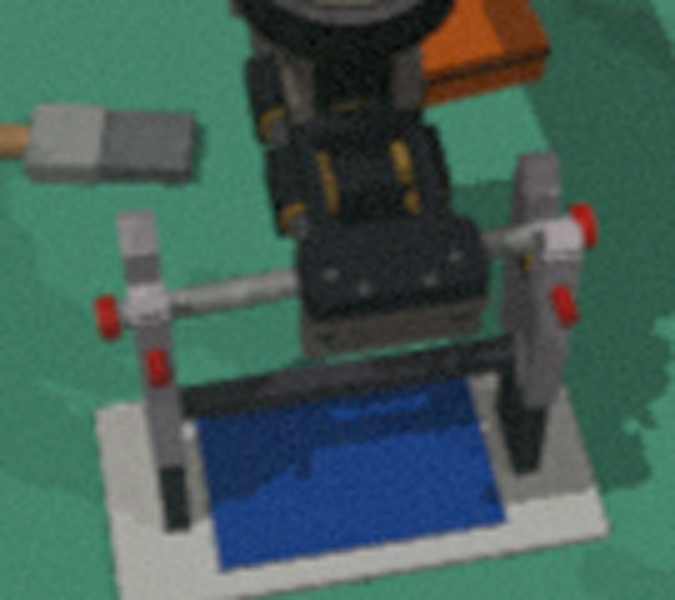

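```bash
cat > capz.py <<'E'
from h import *
import sys
tag=sys.argv[1]; cx,cy=float(sys.argv[2]),float(sys.argv[3]); a=-.129
im=cv2.imread(f"pics/{tag}_s.png").astype(int);b,g,r=im[...,0],im[...,1],im[...,2]
m=((r>90)&(r>2*g)&(r>2*b)).astype(np.uint8)
N,L,sa,ce=cv2.connectedComponentsWithStats(m)
for i in range(1,N):
    if sa[i,4]<8: continue
    for sg in(1,-1):
        c=np.array([cx-96*sg*np.sin(a),cy+96*sg*np.cos(a)])
        zs=np.arange(80,300,.5);p=proj("scene",np.c_[np.full(len(zs),c[0]),np.full(len(zs),c[1]),zs]);d=np.hypot(*(p-ce[i]).T);k=d.argmin()
        if d[k]<6: print(tag,"end","+y" if sg>0 else "-y",ce[i].round(1),sa[i,4],"z",zs[k],"perp px",d[k].round(1))
E
python3 capz.py lo 603.6 -10.7; python3 capz.py c1 603.4 -10.3; tail -1 /dev/null
```

```text
lo end +y [323.4 196.5] 31 z 205.5 perp px 0.3
lo end -y [223.2 211.2] 28 z 205.0 perp px 0.3
lo end +y [317.5 224. ] 8 z 116.0 perp px 1.1
c1 end +y [321.6 209. ] 22 z 166.5 perp px 0.4
c1 end +y [317.2 225.3] 26 z 111.0 perp px 1.4
c1 end -y [226.1 227.9] 25 z 151.5 perp px 0.2
```

Run:
```python
from h import *
base=np.array([0.3,-.4,-2.])
z=down((603.3,-10.4),136,122,1,12,28,base); st()
```

```text
cmd 135.0 tcp [603.65 -10.33 135.11] dF [-3.9  0.7  2.6] M [0.64 0.69 0.1 ] t17.38
cmd 134.0 tcp [603.72 -10.37 133.97] dF [-3.2  0.3  2.3] M [0.6  0.41 0.06] t17.62
cmd 133.0 tcp [603.8  -10.44 133.04] dF [-0.5  1.2  2.1] M [0.46 0.21 0.07] t17.88
cmd 132.0 tcp [603.71 -10.5  132.08] dF [-0.5  1.6  3.2] M [0.39 0.03 0.01] t18.12
cmd 131.0 tcp [603.66 -10.54 131.09] dF [-0.9  1.4  2.9] M [ 0.26 -0.04  0.05] t18.38
cmd 130.0 tcp [603.4  -10.59 129.9 ] dF [0.6 0.6 2.2] M [ 0.16 -0.12  0.02] t18.62
cmd 129.0 tcp [603.33 -10.61 128.71] dF [1.  0.6 0.6] M [ 0.06 -0.4   0.02] t18.88
cmd 128.0 tcp [603.31 -10.63 127.81] dF [ 0.2  0.6 -0.1] M [-0.06 -0.4   0.04] t19.12
cmd 127.0 tcp [603.34 -10.6  127.01] dF [1.  0.  0.9] M [-0.17 -0.26  0.  ] t19.38
cmd 126.0 tcp [603.37 -10.55 126.9 ] dF [-2.  -1.2  7.9] M [-0.25  0.27  0.02] t19.62
cmd 125.0 tcp [603.41 -10.62 126.8 ] dF [-4.  -0.2 13.1] M [-0.32  0.75  0.01] t19.88
cmd 124.0 tcp [603.46 -10.6  126.75] dF [-6.6 -1.1 18.6] M [-0.39  1.33 -0.  ] t20.12
cmd 123.0 tcp [603.46 -10.6  126.61] dF [-8.9 -0.8 23.8] M [-0.37  1.85 -0.01] t20.38
cmd 122.0 tcp [603.55 -10.61 126.56] dF [-10.9  -1.3  30.1] M [-0.49  2.37  0.  ] t20.62
STOP
 t20.62 tcp [603.5 -10.6 126.6] F [-10.6  -1.7  28.1] M [-0.49  2.37  0.  ] g0.115
```

```bash
python3 -c "
from h import *
robot.servo_line([603.4,-10.5,126],feed=15);st()
pic('scene','c2_s');pic('top','c2_t')"; python3 crop.py c2; python3 capz.py c2 603.4 -10.5
```

```text
t21.04 tcp [603.5 -10.6 126.8] F [-2.8 -0.1  8.8] M [-0.21  0.59  0.01] g0.113
c2 end +y [317.1 225. ] 24 z 112.0 perp px 1.4
c2 end -y [226.2 228.6] 23 z 149.5 perp px 0.3
```

View pics/c2_sb.png

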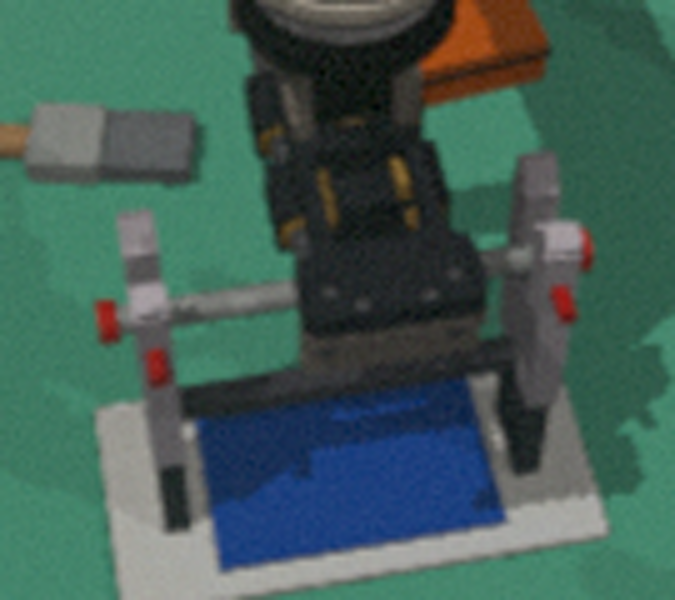

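```bash
python3 -c "
from h import *
robot.servo_line([603.5,-10.6,127],feed=15);st('relief')
grip(0.4); st('open')
robot.servo_line([603.5,-10.6,200],feed=120)
a=-.556
robot.movep([540,200,300],list(rotv(a)));st('away')
pic('scene','c3_s');pic('top','c3_t')"; python3 crop.py c3; python3 capz.py c3 603.4 -10.5
python3 - <<'E'
import cv2
a=cv2.imread("pics/c3_t.png");cv2.imwrite("pics/c3_tb.png",cv2.resize(a[150:250,230:345],None,fx=6,fy=6,interpolation=cv2.INTER_CUBIC))
E
```

```text
relief t21.39 tcp [603.4 -10.6 126.9] F [-1.2 -0.6  4.1] M [-0.17  0.17 -0.01] g0.117
open t21.95 tcp [603.5 -10.6 126.9] F [ 0.5 -0.1  1.1] M [-0.09 -0.09  0.  ] g0.400
away t23.67 tcp [540.3 198.4 298.9] F [-0.1 -1.  -0.7] M [-0.05 -0.06  0.05] g0.399
c3 end +y [316.9 224.8] 21 z 112.5 perp px 1.7
c3 end -y [226.2 228.4] 22 z 150.0 perp px 0.4
```

View pics/c3_sb.png

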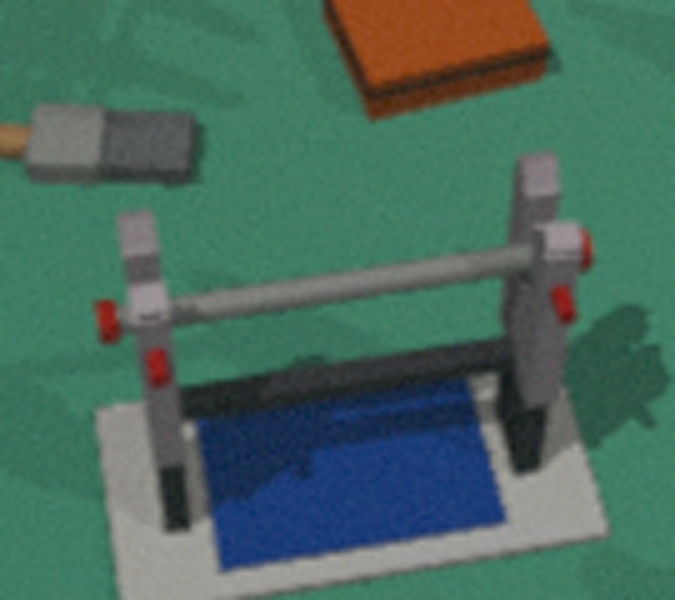

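View pics/c3_tb.png

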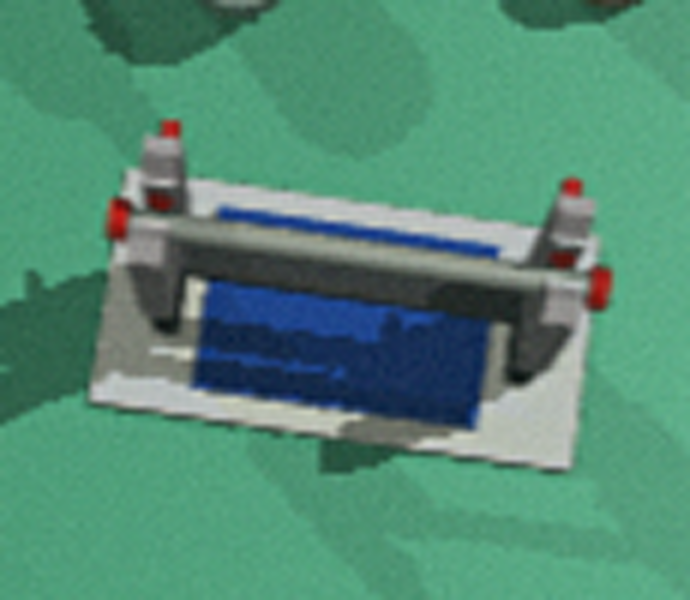

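Run:
```python
from h import *
a=-.129
for z1,z2 in((146,146),(146,150),(150,146),(142,146)):
    # -y end, +y end at +-80
    ys=np.linspace(-73,73,60)
    z=z1+(z2-z1)*(ys+80)/160
    p=proj("scene",np.c_[603.4-ys*np.sin(a),-10.5+ys*np.cos(a),z]); c=(p-[205,165]+.5)*5-.5
    print(z1,z2,np.interp([200,500],c[:,0],c[:,1]).round(1), "slope",((c[-1,1]-c[0,1])/(c[-1,0]-c[0,0])).round(4))
im=cv2.imread("pics/c3_s.png")
def prof(u): 
    col=im[165:285,u].astype(int).sum(1)//3; return col
for u in(243,250,260,270,280,290,300,305):
    g=cv2.cvtColor(im,cv2.COLOR_BGR2HSV)[:,u,1]
    v=int(228-(u-245)*.155); rows=np.arange(v-8,v+9); w=(g[rows]<70); print(u, rows[w].mean().round(2), w.sum())
```

```text
146 146 [311.1 265.5] slope -0.1521
146 150 [310.3 260.2] slope -0.1671
150 146 [305.8 264.9] slope -0.1367
142 146 [316.3 266.1] slope -0.1674
243 226.5 6
250 225.5 6
260 223.5 6
270 222.0 5
280 220.5 6
290 219.0 5
300 217.5 6
305 219.92 12
```

The pictures show the bar level below both slot mouths: -y cap at (107,320), +y cap half-hidden at (588,248), both red catches above or beside it. To confirm each end is home, I'll press lightly near each upright with shut fingers.

Run:
```python
from h import *
a=-.129
robot.movep([609.9,40.9,190],list(rotv(a))); grip(0.0,20)
robot.servo_line([609.9,40.9,157],feed=80); base=np.array(robot.observe()["contact_force"])
z=down((609.9,40.9),157,146,1.5,15,13,base)
robot.servo_line([609.9,40.9,170],feed=100)
robot.servo_line([597.1,-58.3,170],feed=150)
robot.servo_line([597.1,-58.3,157],feed=80); base=np.array(robot.observe()["contact_force"])
z=down((597.1,-58.3),157,146,1.5,15,13,base)
robot.servo_line([597.1,-58.3,200],feed=120);st()
```

```text
cmd 155.5 tcp [610.09  40.92 155.8 ] dF [-0.7  0.4 -1.5] M [-0.06 -0.11  0.01] t26.07
cmd 154.0 tcp [609.89  40.88 154.04] dF [-1.8  0.2 -1.6] M [ 0.01 -0.04 -0.02] t26.32
cmd 152.5 tcp [609.88  40.88 152.44] dF [-0.5  1.2 -1.2] M [-0.03 -0.02  0.03] t26.57
cmd 151.0 tcp [610.93  40.8  152.17] dF [-1.   0.3  4. ] M [-0.15 -0.    0.02] t26.82
cmd 149.5 tcp [611.91  40.71 151.97] dF [-2.   0.8 10.4] M [-0.31  0.04 -0.01] t27.07
cmd 148.0 tcp [612.93  40.61 151.84] dF [-1.1 -1.1 15.9] M [-0.4   0.15 -0.01] t27.32
STOP
cmd 155.5 tcp [597.19 -58.21 155.53] dF [-0.7  1.1  1.1] M [-0.04 -0.04  0.11] t29.06
cmd 154.0 tcp [597.06 -58.36 153.99] dF [ 0.1 -0.1  0.9] M [-0.05 -0.04  0.03] t29.31
cmd 152.5 tcp [597.08 -58.31 152.47] dF [ 0.5 -1.5 -0.4] M [-0.05 -0.07  0.01] t29.56
cmd 151.0 tcp [598.2  -58.44 152.13] dF [-0.2 -0.4  5.8] M [-0.09 -0.16  0.03] t29.81
cmd 149.5 tcp [599.24 -58.59 151.95] dF [-0.6 -0.5 11.3] M [-0.26 -0.04 -0.  ] t30.06
cmd 148.0 tcp [600.24 -58.68 151.82] dF [-0.5 -1.5 16.8] M [-0.29  0.1  -0.  ] t30.31
STOP
 t30.89 tcp [596.6 -58.4 199.4] F [ 0.4  0.3 -0.4] M [-0.01 -0.08 -0.01] g0.004
```

```bash
python3 - <<'E'
from h import *
a=-.556
robot.servo_line([597.1,-58.3,230],feed=150)
robot.movep([460.8,314.3,200],list(rotv(a))); grip(0.5,10)
robot.servo_line([460.8,314.3,150],feed=120); robot.hold(.1);st("pre")
pic('scene','r1_s')
E
python3 - <<'E'
import cv2
s=cv2.imread("pics/r1_s.png");cv2.imwrite("pics/r1_sb.png",cv2.resize(s[90:210,320:440],None,fx=5,fy=5,interpolation=cv2.INTER_CUBIC))
E
```

```text
pre t34.18 tcp [461.3 314.8 150.9] F [0.2 0.7 0. ] M [-0.03 -0.03  0.03] g0.500
```

View pics/r1_sb.png

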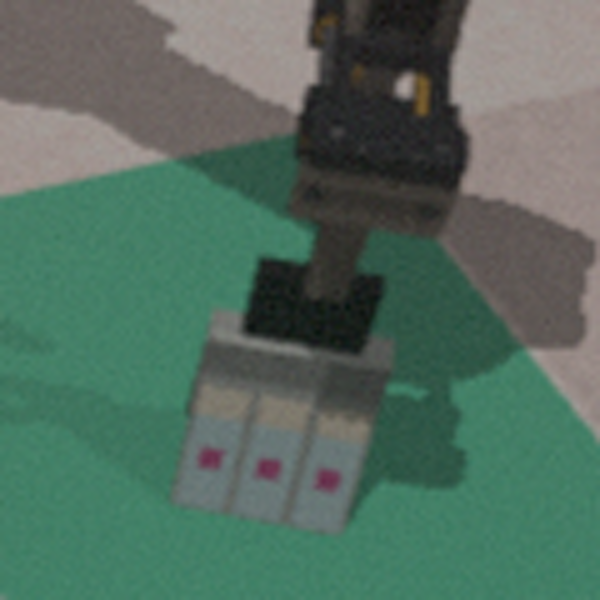

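Run:
```python
from h import *
robot.servo_line([460.8,314.3,125],feed=80); 
base=np.array(robot.observe()["contact_force"])
z=down((460.8,314.3),125,102,8,40,5,base)
st()
if z<=102.1:
    grip(0.0,8); st("soft"); grip(0.0,45); robot.hold(.1); st("firm")
```

```text
cmd 117.0 tcp [460.68 314.23 116.81] dF [ 0.1  0.2 -0.7] M [ 0.01 -0.05  0.01] t35.04
cmd 109.0 tcp [460.61 314.18 108.66] dF [-0.1 -0.1 -0.5] M [-0.02 -0.02 -0.01] t35.39
cmd 102.0 tcp [460.58 314.15 101.64] dF [-1.4  0.8 -0. ] M [-0.02 -0.03  0.01] t35.72
 t35.72 tcp [460.6 314.2 101.6] F [-1.3  0.6 -0. ] M [-0.02 -0.03  0.01] g0.501
soft t36.35 tcp [460.8 314.2 101.9] F [-0.1 -0.1 -1.4] M [-0.1  -0.14  0.  ] g0.132
firm t36.67 tcp [460.8 314.2 101.9] F [ 0.6  0.9 -2.2] M [-0.12 -0.22 -0.01] g0.126
```

```bash
python3 - <<'E'
from h import *
a=-.129
robot.servo_line([460.8,314.3,240],feed=130); st("up")
robot.movep([603.7,-8.7,300],list(rotv(a))); robot.hold(.3); s=st("over")
M=Ro.from_rotvec(s["tcp_rot"]).as_matrix(); print("yaw",np.arctan2(M[1,1],M[0,1]))
pic('scene','r2_s');pic('top','r2_t')
E
python3 - <<'E'
import cv2
s=cv2.imread("pics/r2_s.png");cv2.imwrite("pics/r2_sb.png",cv2.resize(s[110:285,205:345],None,fx=3.4,fy=3.4,interpolation=cv2.INTER_CUBIC))
E
```

```text
up t37.88 tcp [460.3 313.9 239.1] F [ 1.  -0.1 -2.1] M [-0.04 -0.05 -0.  ] g0.128
over t39.52 tcp [603.6  -7.8 300. ] F [-0.5 -0.4 -2.6] M [-0.05 -0.14  0.  ] g0.127
yaw -0.1276516650958161
```

View pics/r2_sb.png

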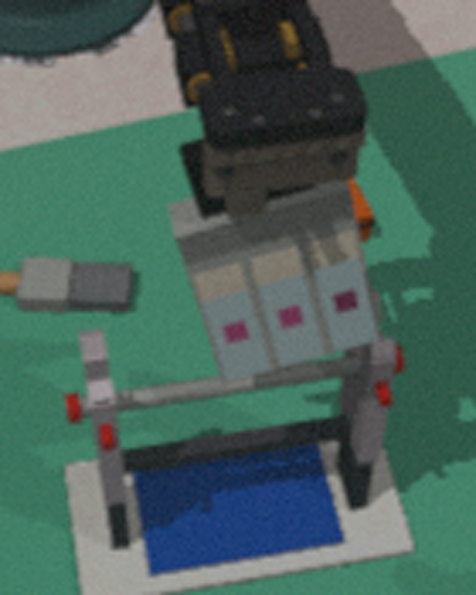

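Run:
```python
from h import *
for dy in(0,5):
  P=[[35,-45+dy,198.1],[35,45+dy,198.1],[12,-45+dy,296.1],[12,45+dy,296.1],[-12,-45+dy,296.1],[6,-30+dy,296],[-6,-30+dy,340]]
  print(dy,((proj("scene",tf(603.6,-7.8,-.129,P))-[205,110]+.5)*3.4-.5).round(0).tolist())
```

```text
0 [[170.0, 388.0], [333.0, 364.0], [156.0, 232.0], [335.0, 208.0], [148.0, 198.0], [184.0, 220.0], [177.0, 137.0]]
5 [[180.0, 387.0], [342.0, 362.0], [166.0, 231.0], [344.0, 206.0], [158.0, 197.0], [194.0, 218.0], [188.0, 135.0]]
```

Run:
```python
import cv2
s=cv2.imread("pics/r2_s.png");cv2.imwrite("pics/r2_sc.png",cv2.resize(s[135:235,245:330],None,fx=6,fy=6,interpolation=cv2.INTER_CUBIC))
```

```text
(no output)
```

View pics/r2_sc.png

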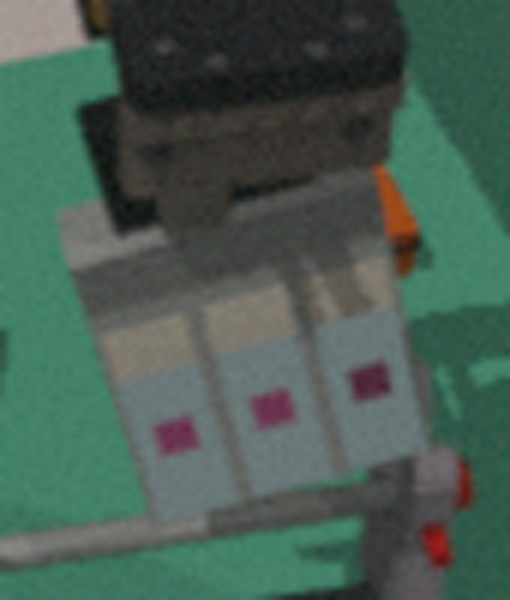

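```bash
cat > m3.py <<'E'
from h import *
from scipy.optimize import least_squares
def fitrack(pts,tcp,yaw,off,sc,gz=18.1):
    # rack pose: rotation phi about local x through pad centre; dy=rack y of fin centre rel. to pad; dz
    def f(p):
        dy,dz,ph=p;r=[]
        for px,X,Y,Z in pts:
            y=Y+dy; z=Z-120+dz
            yy=y*np.cos(ph)-z*np.sin(ph); zz=y*np.sin(ph)+z*np.cos(ph)
            r.append(proj("scene",tf(tcp[0],tcp[1],yaw,[[X,yy,tcp[2]+gz+zz]]))[0]-uncrop(px,off,sc))
        return np.ravel(r)
    o=least_squares(f,[0,0,0.1],loss="soft_l1");return o.x,f(o.x).reshape(-1,2)
if __name__=="__main__":
    pts=[((158,521),35,-45,0),((428,455),35,45,0),((72,270),12,-45,98),((60,210),-12,-45,98),((384,232),12,45,98)]
    x,r=fitrack(pts,(603.6,-7.8,300),-.129,(245,135),6); print("dy,dz,phi",x.round(3));print(r.round(1).tolist())
E
python3 m3.py
```

```text
dy,dz,phi [5.985 0.279 0.177]
[[-1.3, 1.7], [0.9, 0.4], [0.2, 0.1], [-0.1, 0.0], [0.1, -7.2]]
```

```bash
cat > tilt.py <<'E'
from h import *
yaw=-.129
def pose(phi,lx,ly,zpad):
    """tool pose tilted by -phi about jaw axis; pad centre at stand-local (lx,ly), height zpad"""
    j=np.array([np.cos(yaw),np.sin(yaw),0]); e=np.array([-np.sin(yaw),np.cos(yaw),0])
    R=Ro.from_rotvec(-phi*j)*Ro.from_rotvec(rotv(yaw))
    c=np.array([603.7,-8.7,0])+lx*j+ly*e; c[2]=zpad
    return list(c+19*R.as_matrix()[:,0]), list(R.as_rotvec())
E
python3 - <<'E'
from tilt import *
p,r=pose(.177,0,-6,319); print(p,kin.ik(p,r))
robot.movep(p,r); robot.hold(.2); s=st(); print(s["tcp_rot"],r)
pic('scene','r3_s')
s=cv2.imread("pics/r3_s.png");cv2.imwrite("pics/r3_sc.png",cv2.resize(s[135:235,235:330],None,fx=6,fy=6,interpolation=cv2.INTER_CUBIC))
E
```

```text
[np.float64(602.4977755364001), np.float64(-17.96781639113491), np.float64(300.2968492852201)] [ 0.22831682  0.37948973 -0.45977342  1.5869359   0.34630532  1.28888501
 -0.44681318]
 t40.09 tcp [602.5 -19.3 300.4] F [ 0.9 -0.5 -2.3] M [ 0.21 -0.12  0.01] g0.128
[ 1.16549479  1.0217068  -1.3905141 ] [np.float64(1.162935578799615), np.float64(1.0218229137465484), np.float64(-1.389409713473612)]
```

View pics/r3_sc.png

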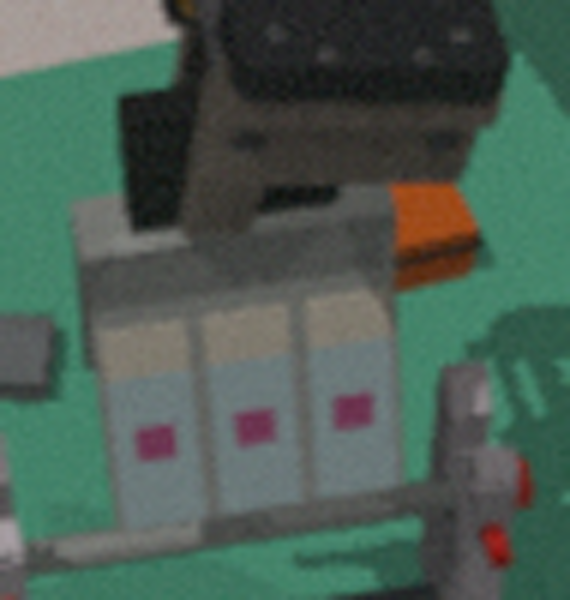

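Run:
```python
from tilt import *; from m3 import fitrack
s=st(); R=Ro.from_rotvec(s["tcp_rot"]).as_matrix(); pad=np.array(s["tcp_pos"])-19*R[:,0]; print("pad",pad.round(1))
pts=[((122,530),35,-45,0),((403,487),35,45,0),((85,264),12,-45,98),((75,203),-12,-45,98),((185,243),12,-15,98)]
x,r=fitrack(pts[:4],pad,-.129,(235,135),6,gz=0); print("dy,dz,phi",x.round(3));print(r.round(1).tolist())
e=np.array([np.sin(.129),np.cos(.129)]); d=pad[:2]-[603.7,-8.7]; print("pad local y",d@e)
```

```text
t40.14 tcp [602.5 -19.4 300.4] F [-0.   0.3 -2.9] M [ 0.24 -0.05  0.03] g0.128
pad [602.9 -16.1 319.1]
dy,dz,phi [5.044 0.25  0.024]
[[-0.3, 1.0], [0.8, 0.2], [0.1, -0.4], [-0.3, -0.3]]
pad local y -7.421147088632367
```

Run:
```python
from tilt import *
ph=.185
p,r=pose(ph,0,-5.5,230)
robot.servo_line(p,feed=70,rotation=r); robot.hold(.1); s=st("230")
p,r=pose(ph,0,-5.5,208); robot.servo_line(p,feed=40); 
base=np.array([0,-.3,-2.6]); print(p)
down((p[0],p[1]),p[2],p[2]-24,2.5,15,5,base); st()
pic('scene','r4_s')
s=cv2.imread("pics/r4_s.png");cv2.imwrite("pics/r4_sc.png",cv2.resize(s[165:285,205:340],None,fx=5,fy=5,interpolation=cv2.INTER_CUBIC))
```

```text
230 t41.67 tcp [602.8 -17.6 211.8] F [-0.5 -0.9 -3. ] M [ 0.2  -0.15 -0.01] g0.128
[np.float64(602.5428626085649), np.float64(-17.62024510217146), np.float64(189.3242112380256)]
cmd 186.8 tcp [602.5  -17.64 186.8 ] dF [0.4 0.9 1.2] M [ 0.2  -0.05 -0.  ] t42.68
cmd 184.3 tcp [602.45 -17.64 184.19] dF [ 0.2 -0.2  0.6] M [ 0.15 -0.06  0.  ] t43.00
cmd 181.8 tcp [602.44 -17.64 181.63] dF [0.6 0.3 0.6] M [ 0.2  -0.17 -0.01] t43.32
cmd 179.3 tcp [602.48 -17.59 179.18] dF [ 0.1 -0.4  0.1] M [ 0.25 -0.15 -0.04] t43.63
cmd 176.8 tcp [602.45 -17.64 176.71] dF [0.6 0.7 0.8] M [ 0.24 -0.14 -0.05] t43.95
cmd 174.3 tcp [602.45 -17.58 174.17] dF [-0.5  0.8  1. ] M [ 0.27 -0.14  0.04] t44.27
cmd 171.8 tcp [602.45 -17.59 171.68] dF [ 0.3 -0.1  0.1] M [ 0.19 -0.11 -0.04] t44.58
cmd 169.3 tcp [602.45 -17.64 169.18] dF [-0.2 -0.1 -0.4] M [ 0.25 -0.07 -0.02] t44.90
cmd 166.8 tcp [602.44 -17.65 166.66] dF [ 0.6  0.2 -0.1] M [ 0.24 -0.08 -0.  ] t45.22
cmd 165.3 tcp [602.46 -17.65 165.21] dF [-0.8 -0.1  0.8] M [ 0.21 -0.1  -0.  ] t45.47
 t45.47 tcp [602.5 -17.6 165.2] F [-0.8 -0.4 -1.8] M [ 0.21 -0.1  -0.  ] g0.129
```

View pics/r4_sc.png

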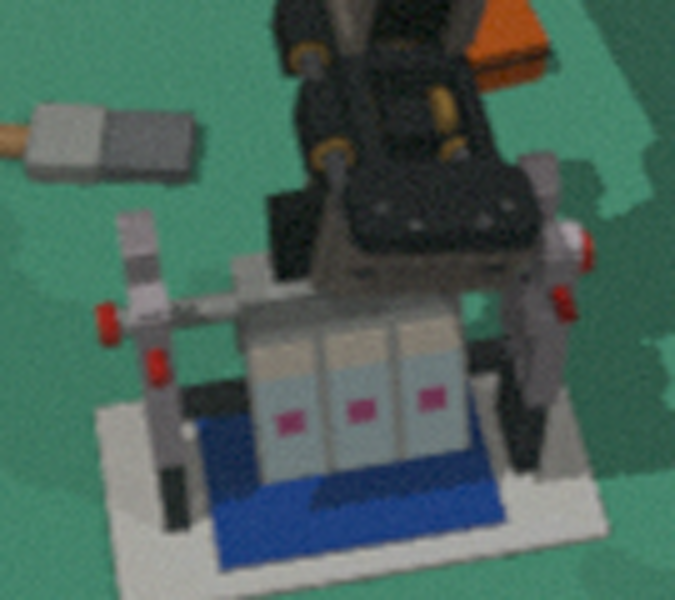

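Run:
```python
from tilt import *
p,r=pose(.185,0,-5.5,184)
base=np.array([0,-.3,-2.6])
down((p[0],p[1]),p[2],p[2]-9,1,12,12,base); st()
pic('scene','r5_s')
s=cv2.imread("pics/r5_s.png");cv2.imwrite("pics/r5_sc.png",cv2.resize(s[165:285,205:340],None,fx=5,fy=5,interpolation=cv2.INTER_CUBIC))
```

```text
cmd 164.3 tcp [602.49 -17.62 164.26] dF [-0.2  0.5  0.4] M [ 0.19 -0.09  0.02] t45.77
cmd 163.3 tcp [602.54 -17.59 163.29] dF [ 0.5 -0.1  0.3] M [ 0.21 -0.07  0.02] t46.02
cmd 162.3 tcp [603.07 -17.62 162.98] dF [0.7 0.2 4.5] M [-0.08 -0.07 -0.02] t46.27
cmd 161.3 tcp [603.61 -17.66 162.74] dF [0.5 1.  8.4] M [-0.34  0.03 -0.03] t46.52
cmd 160.3 tcp [604.19 -17.72 162.64] dF [-0.9  0.8 11.9] M [-0.6   0.03 -0.05] t46.77
cmd 159.3 tcp [604.57 -17.75 162.53] dF [-0.3  0.2 16.3] M [-0.86  0.24 -0.12] t47.02
STOP
 t47.02 tcp [604.6 -17.7 162.5] F [-0.3 -0.1 13.7] M [-0.86  0.24 -0.12] g0.126
```

View pics/r5_sc.png

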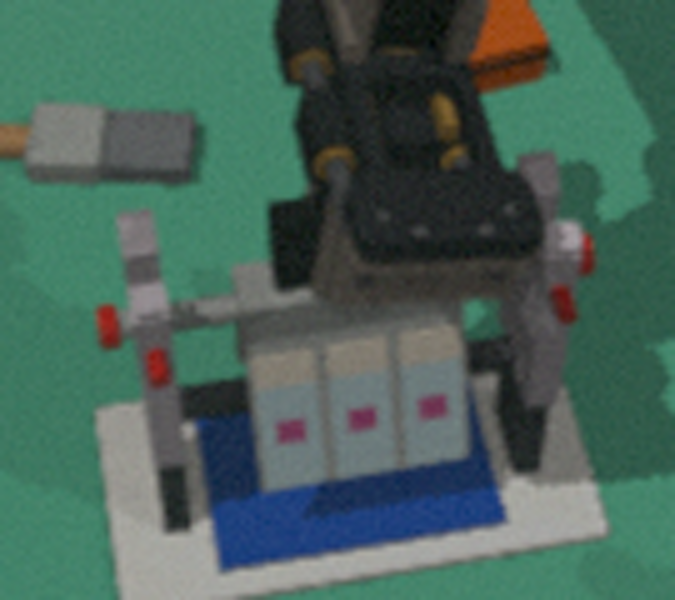

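Run:
```python
from tilt import *
p,r=pose(.185,0,-5.5,184)
robot.servo_line([p[0],p[1],162.7],feed=15); st("relief")
grip(0.0,3); st("weak"); grip(0.22); st("open")
grip(0.45)
robot.hold(.3)
pic('scene','r6_s')
s=cv2.imread("pics/r6_s.png");cv2.imwrite("pics/r6_sc.png",cv2.resize(s[165:285,205:340],None,fx=5,fy=5,interpolation=cv2.INTER_CUBIC))
```

```text
relief t47.44 tcp [602.7 -17.6 162.9] F [0.1 0.2 3.7] M [-0.15 -0.02  0.01] g0.131
weak t47.66 tcp [602.4 -17.3 162.4] F [0.4 1.1 0.4] M [ 0.32 -0.1   0.03] g0.129
open t47.99 tcp [602.4 -17.8 162.5] F [ 0.4 -0.3 -1. ] M [ 0.19 -0.07  0.06] g0.222
```

View pics/r6_sc.png

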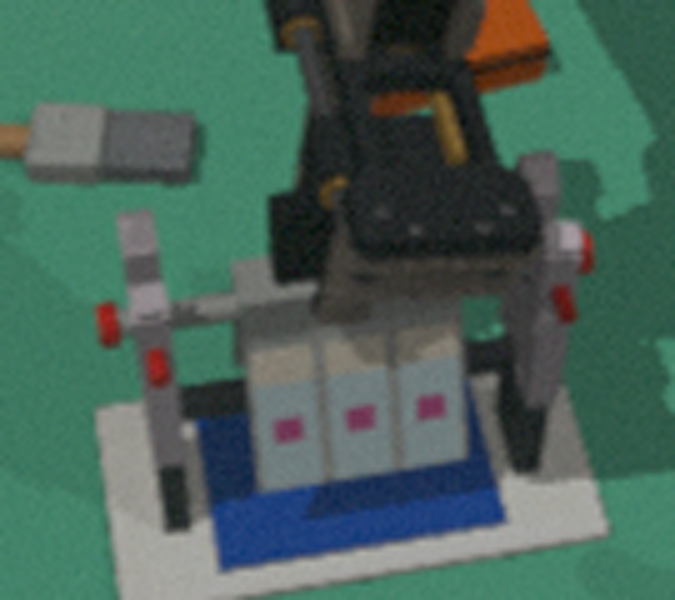

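```bash
python3 - <<'E'
from tilt import *
p,r=pose(.185,0,-5.5,184)
robot.servo_line([p[0],p[1],180],feed=30); st()
robot.servo_line([p[0],p[1],240],feed=100); st()
robot.movep([500,230,330],list(rotv(-.4))); st()
pic('scene','r7_s');pic('top','r7_t')
s=cv2.imread("pics/r7_s.png");cv2.imwrite("pics/r7_sc.png",cv2.resize(s[165:285,205:340],None,fx=5,fy=5,interpolation=cv2.INTER_CUBIC))
s=cv2.imread("pics/r7_t.png");cv2.imwrite("pics/r7_tc.png",cv2.resize(s[150:250,230:345],None,fx=5,fy=5,interpolation=cv2.INTER_CUBIC))
E
python3 capz.py r7 603.4 -10.5
```

```text
t49.56 tcp [602.5 -17.7 180. ] F [-0.1 -0.8  0.5] M [ 0.16 -0.07 -0.04] g0.449
 t50.31 tcp [602.2 -17.8 239.6] F [ 0.5 -0.2 -0.3] M [ 0.16 -0.11  0.01] g0.449
 t51.39 tcp [500.6 228.5 329.1] F [-0.5  0.2 -0.3] M [-0.02 -0.09 -0.02] g0.450
r7 end +y [317.  224.7] 21 z 113.0 perp px 1.6
r7 end -y [226.2 229. ] 22 z 148.0 perp px 0.3
```

View pics/r7_sc.png

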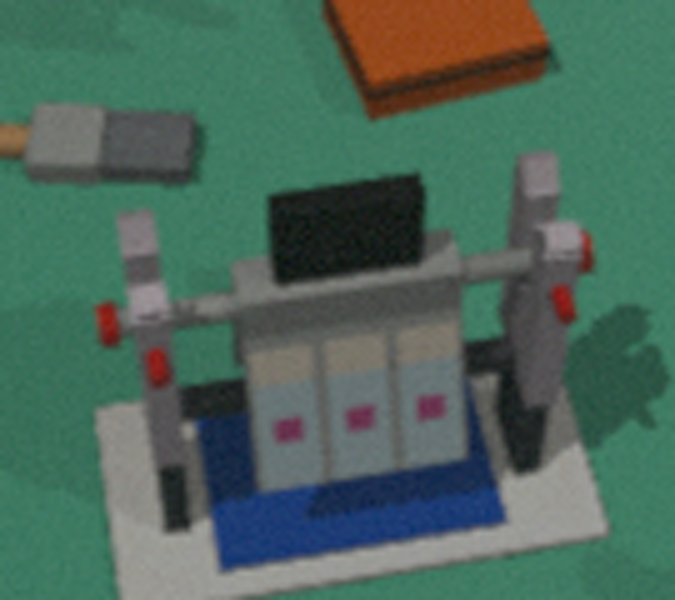

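View pics/r7_tc.png

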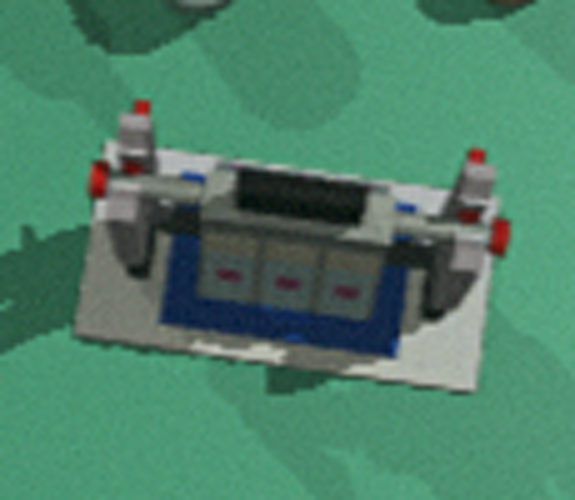

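View pics/r7_s.png

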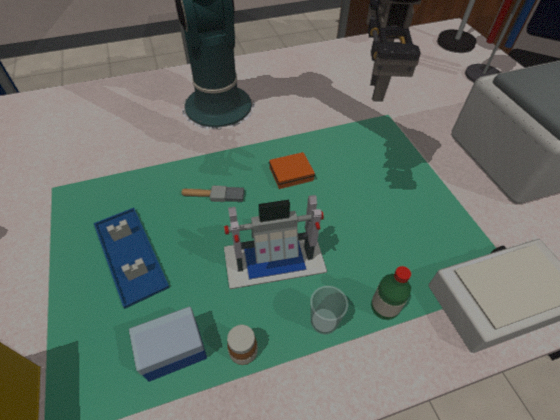

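Run:
```python
from h import *
from scipy.optimize import least_squares
S=[("scene",(262,491),35,-45,0),("scene",(468,459),35,45,0),("scene",(235,263),-12,-45,98),("scene",(457,234),-12,45,98),("scene",(268,196),-6,-30,142),("scene",(421,177),-6,30,142),("scene",(276,283),6,-30,98),("scene",(424,264),6,30,98),
("top",(205,226),-12,45,98),("top",(383,243),-12,-45,98),("top",(198,296),-35,45,0),("top",(372,321),-35,-45,0)]
def f(p):
    x,y,z,yaw,pi,ro=p;R=Ro.from_euler("ZXY",[yaw,pi,ro]).as_matrix();r=[]
    for n,px,X,Y,Z in S:
        q=R@np.array([X,Y,Z-86.])+[x,y,z]
        r.append(proj(n,q)[0]-(uncrop(px,(205,165),5) if n=="scene" else uncrop(px,(230,150),5)))
    return np.ravel(r)
for sel in(S,S[:8]):
    S=sel
    o=least_squares(f,[603,-9,146,-.129,0,0],loss="soft_l1");print(o.x.round(3));print(f(o.x).reshape(-1,2).round(1).tolist())
```

```text
[ 6.02126e+02 -8.56200e+00  1.44779e+02 -1.27000e-01 -1.00000e-03
 -3.40000e-02]
[[-0.2, 0.5], [0.1, 0.1], [-0.4, -0.2], [-0.8, -1.0], [0.2, -0.2], [0.4, -1.0], [0.3, 1.6], [0.5, 0.9], [-0.7, -1.2], [1.6, 0.8], [0.1, 0.3], [-0.2, 0.3]]
[ 5.95883e+02 -6.35500e+00  1.35815e+02 -1.64000e-01  1.70000e-02
 -3.90000e-02]
[[0.1, -0.3], [0.1, 0.2], [-0.0, -0.5], [-0.7, -0.4], [0.0, -0.3], [-0.0, -0.4], [0.3, 1.4], [0.2, 1.2]]
```

The final pictures show the rack straddling the bar between the uprights: fin at about (345,230) in the scene crop, ridge parallel to the bar, bystanders in place. The fit puts the throat at (602, -9, 145), with yaw -0.127, pitch 0.00 and roll about -0.03. Handing in.

```bash
python3 -c "
from h import *
robot.job_done(); st()"
```

```text
the job is handed in; nothing more can be done
the job is handed in; nothing more can be done
```

The bar is home in both slots, the slide rack hangs over its middle, and I handed the job in at about 52 s of the 72 s allowed. `job_done` gives no verdict, so success is judged only from my own checks.

**Bar:**
- The −y end snapped past its catch first and the bar tilted. Continuing the press, which peaked at about 30 N, brought both ends to a hard stop.
- A light push of about 16 N near each upright then met the bar at the same height on both sides. That puts its axis about 146 mm above the bench, level. I could not read the yellow feeler pads directly.

**Rack:**
- It swung about 10° in the grip while I carried it, and I had gripped it about 6 mm off centre. I levelled it by tilting the wrist and shifted it to compensate.
- It met the bar within 1 mm of the expected seated height.
- I eased off the press, opened the fingers and backed away.

**Last checks:**
- The final pictures show the rack straddling the bar between the uprights, with the bystanders in view where they started.
- A fit using both cameras puts the rack's throat at (602, −9, 145) mm, within 2 mm of the bar's middle. Yaw matches the stand, pitch is 0.00 rad and roll about −0.03 rad, roughly the fit's noise.

**Disagreements:**
- The camera estimate of the bar's home height (142 mm) is about 4 mm below what I found by touch (146 mm).
- A fit from the scene camera alone put the throat up to 10 mm away (596, −6, 136). I trusted the two-camera fit and the touch height instead.

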